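Hang the drying rack on both hooks of the support stand

ROBOT

A 6-joint arm with a two-finger parallel gripper is mounted at the origin on a cart in front of the work surface, level with it; the furniture and walls round the work are solid. World frame = base frame: x ahead of the robot, y to its left, z up, the work surface at z = 0. Lengths are in m, angles in rad, forces in N, time in s.
With the tool pointing down it reaches from about 0.375 to 0.9 m from the base axis. Payload 3.1 kg.
Tool frame: the origin (TCP) lies at the very end of the fingers, on their centre line; the grasp point (between the pads) lies 19 mm behind it (tcp_to_grasp is the distance from the TCP to the grasp point, in m); z points along the fingers, y is the direction in which the jaws open and shut (so a half turn about z gives the same grasp; the last joint's range is limited). The gripper opens to 85 mm and grips with 20 to 120 N. Pads are 22 mm wide; open, the fingers measure 114 mm over their backs; the gripper's body (76 mm by 85 mm) begins 54 mm behind the grasp point. The pads swing forward as they close: fully open they stand 13 mm farther back than shut.
Start: joints at [-1.431, 0.527, 1.433, -0, 1.181, -0.178], TCP at [0.196, -0.593, 0.231] pointing down, gripper open.
Joint ranges: [-3.08, 3.08], [-0.75, 2.2], [0.22, 2.44], [-1.43, 4.57], [0, 2.65], [-2.85, 2.85]. Speed limits (rad/s): [2.79, 2.79, 3.14, 3.14, 3.14, 3.14].

INTERFACE

Orientations are given as a unit quaternion [x, y, z, w].
In Python, from bench import read_state, get_image, finish_job, tcp_to_grasp gives the robot as it stands.
- The arm moves only by the tool play_rows, never from a script. Its argument "series" is a list of rows, each a list of 6 numbers: the shift along the world's x, y, z in m, then the turn, a rotation vector about the world's x, y, z in degrees. A call has 1 to 20 rows; each row shifts and turns the pose as measured when the row begins; what a row does not reach is not made up. A row lasts 1/10 s, in which the tool goes at most 50 mm and 8.59 degrees, less where a joint would pass 70% of its speed; a pose out of reach is approached as far as the arm can. A call is refused whole if a number of a shift passes 0.05 or a number of a turn 8.59, either way. A call with a gripper value outside its range is refused whole. "hand" is the finger opening in m, from 0 to 0.0854, set as the call begins (left out, the last holds). The fingers move at their own pace and stop on an object; the grip force is fixed at half the most. Time passes only in rows, so rows that do not move let the fingers close. It gives the time, the measured TCP pose, the force and the opening at its end, in the units of the state.
- read_state(): the state, without advancing time (a new reading comes with each control period).
- get_image(name): name is "side" or "top" or "wrist"; returns a dict with "frame" (480x640x3 uint8, blue, green, red), "intrinsics" (3x3 intrinsics, pixels), "rvec" (rotation vector, rad) and "tvec" (3), from world to camera coordinates, as OpenCV has them. Camera axes: x right, y down, z forward; pixel columns grow to the right and rows downward; lengths in m; the calibration is good to about 2 mm. The wrist camera is an equidistant fisheye: a pixel r from the principal point sees the ray r / f radians off the axis. A picture is of the moment at which its call begins. There is no depth.
- finish_job(): hands the job in, once; it reports no verdict.
The state is a dict: "time": time; "joint_pos": joint angles; "qd": joint speeds; "joint_torque": joint torques, N m; "tcp_pos": TCP position; "tcp_rot": TCP orientation; "wrist_force": force on the tool from outside, world axes, zero at the start; "moment": the same for the moment, N m; "width": finger opening in m.
Only numpy, scipy, OpenCV 4.12 (cv2) and the standard library are available. Lean on these libraries where they do the work, as an engineer would, in place of code of your own. Each camera call takes 0.05 s, during which the arm holds its last target.

TASK

Pick up the wide white drying rack by its blue tab and hang it on the two hooks of the support stand, so that both hooks sit right home in the slots of its wings; feel for the hooks gently and make sure that both are home before you let go of it. The hook rod may be clamped a little to either side of the stand's middle and a little high or low, so do not force the rack, and leave the other things on the bench where they are.

Things in the scene. Friction and masses are not known exactly. Their poses are not given: they have to be found in the camera images.
- rack: Wide white plastic drying rack, loose, 0.2-0.45 kg, standing upright. Origin: on its underside, at mid-thickness of its upright panel and mid-width. z up, y along its width, -x to its front (drip tray and blue pegs). Panel 8 mm thick (x -4 to 4), 90 mm wide, 99 high. Its top part, z 80 to 113 mm, is 220 mm wide (y -110 to 110): the ends are the two wings, 8 mm thick.
- grip (a point): Middle of the blue grip tab on the middle of the rack's top edge, 132 mm above the rack's underside. The tab is 12 mm thick along the rack's x, 50 mm wide along y, z 113 to 150 mm. Pinch it here, closing along x.
- slot_l (a point): Top of the slot in the rack's +y wing, at mid-thickness, 97 mm above the underside; home, it rests on the left hook arm. The slot is cut into the wing's straight lower edge (z = 80 mm): 11 mm wide, 17 mm deep, open below and to front and back, mouth corners rounded by 2 mm. Wing plate inside of it 29 mm wide, outside of it 24 mm.
- slot_r (a point): The same at the rack's -y end, for the right hook: slot_l is at y = 80 mm, this one at y = -80 mm.
- tray (a point): Middle of the underside of the rack's drip tray: 60 mm deep (rack x -56 to 4 mm), 94 mm wide, 14 mm high. The five pegs above it reach 40 mm to the front, at most 90 mm high.
- stand: Fixed stand: grey foot 150 x 170 x 14 mm, square aluminium post, and behind the post a dark clamp block holding a level rod along y with two hooks. Origin: on the bench below the middle of the post's front face. -x to its front, where the rack hangs with its front facing the same way (rack axes parallel to stand axes); z up. The hooks do not yield: touch down at 10 mm/s or less.
- post_top (a point): Middle of the top front edge of the post (20 x 20 mm), 155 mm above the bench. The rack's panel hangs in front of the post's front face (stand x = 0), behind the hook tips (their red balls, 11 mm across, begin at x = -12.5 mm): hung, the rack's origin is near stand x = -6 mm. The balls' tops stand 18 mm above the arms' upper side.
- mid_l (a point): Mean place of the LEFT hook's seat (upper side of its arm, round, 8 mm thick, along the stand's x): stand x -6, y 80, z 150 mm. The rod was clamped by hand and the real hooks are NOT measured: both together are shifted by -15 to 15 mm along the stand's y and by -6 to 6 mm in height from here. Find them by sight or feel.
- mid_r (a point): The same for the RIGHT hook: stand y -80 mm; it has the same shift as the left one, as both sit on one rod. With the wings' lower edges standing on the arms the rack is 15 to 17 mm higher than when it is home, so at more than 7.5 mm above its mean hung height (underside 53 mm above the bench) it is not home.
- bottle: Brown bottle with a blue cap, 46 mm wide, 88 mm high, loose; leave it alone. Origin under its middle.
- timer: Off-white timer lying flat, 56 x 64 x 19 mm, loose; leave it alone. Origin under its middle.
- petri: Clear round dish, 60 mm across, 16 mm high, loose; leave it alone. Origin under its middle.
- tube_rack: Low blue tube rack, 66 x 150 x 36 mm, loose; leave it alone. Origin under its middle.

How it is judged:
By the outcome, as a careful person would: the job done as asked, in the order asked, and still so for the second after the job is handed in, with the robot touching nothing.
It also fails if it takes over 72 s, if anything falls off the work surface, if the arm or the gripper's body presses on something with over 40 N, if the wrist force passes 120 N, or if a joint passes its speed limit or range.

## Working session

There is one attempt and no reset: what is moved stays moved. The work goes in short steps, Python scripts to look and compute and a tool call to move; the robot and the scene stay as the last step left them, time stands still between calls to the robot, and variables do not carry over. Pictures are saved under pics/ and viewed, and the job is handed in when it is done.

Besides the shell and the picture viewer there is one more tool, called after "Request:" as name(argument=value, ...) on one line, values as JSON. play_rows: Moves the arm, as the interface text tells. Its arguments: {"type":"object","properties":{"series":{"type":"array","items":{"type":"array","items":{"type":"number"}}},"hand":{"type":"number"}},"required":["series"]}

```bash
mkdir -p pics; ls; python3 - <<'E'
from bench import *
import cv2,numpy as np
s=read_state();print({k:np.round(v,4) for k,v in s.items()},tcp_to_grasp)
for n in ["side","top","wrist"]:
    d=get_image(n);cv2.imwrite(f"pics/{n}0.png",d["frame"]);print(n,d["intrinsics"],d["rvec"],d["tvec"])
    np.savez(f"pics/{n}0.npz",**d)
E
```

```text
pics
{'time': np.float64(0.0), 'joint_pos': array([-1.4305,  0.5285,  1.4339,  0.    ,  1.1814, -0.1785]), 'qd': array([-0.0023,  0.0009,  0.002 , -0.0013,  0.0008,  0.0006]), 'joint_torque': array([ 1.50000e-03, -4.42349e+01, -1.78026e+01, -2.00000e-04,
        8.50000e-03, -0.00000e+00]), 'tcp_pos': array([ 0.1958, -0.5928,  0.2303]), 'tcp_rot': array([ 0.9873,  0.1587,  0.    , -0.0011]), 'wrist_force': array([0.5342, 0.3083, 0.1928]), 'moment': array([ 0.0077, -0.0085,  0.0321]), 'width': np.float64(0.0853)} 0.0187
side [[467.70792242   0.         324.07054527]
 [  0.         467.70792242 237.43681991]
 [  0.           0.           1.        ]] [ 1.36405229 -1.8617664   1.0934402 ] [0.21974868 0.37270288 0.81681692]
top [[437.08297819   0.         313.76694518]
 [  0.         437.08297819 241.83908646]
 [  0.           0.           1.        ]] [ 2.14310423 -2.20101199  0.13126984] [0.0411657  0.58988287 1.064013  ]
wrist [[371.64829954   0.         318.74258504]
 [  0.         371.64829954 238.53032873]
 [  0.           0.           1.        ]] [-2.36881006  1.71152923  0.2267442 ] [-0.62481359 -0.03381344  0.37875707]
```

View pics/side0.png

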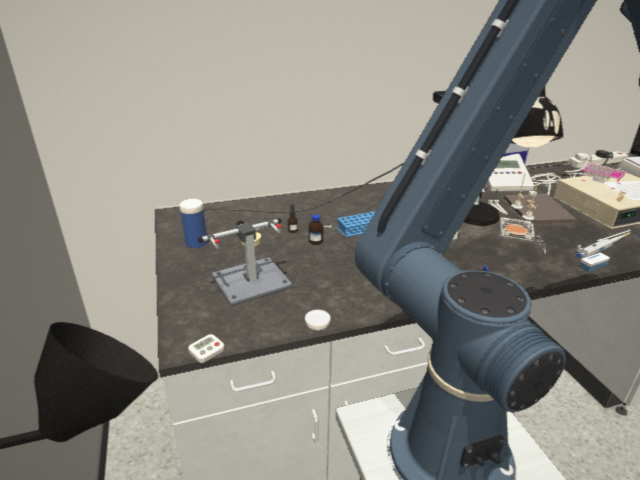

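View pics/top0.png

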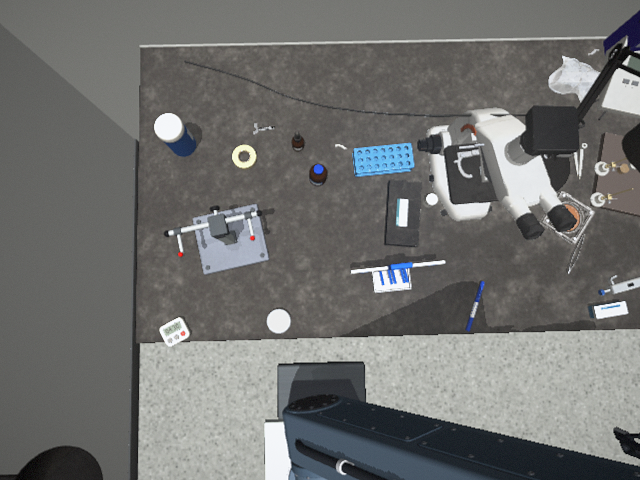

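View pics/wrist0.png

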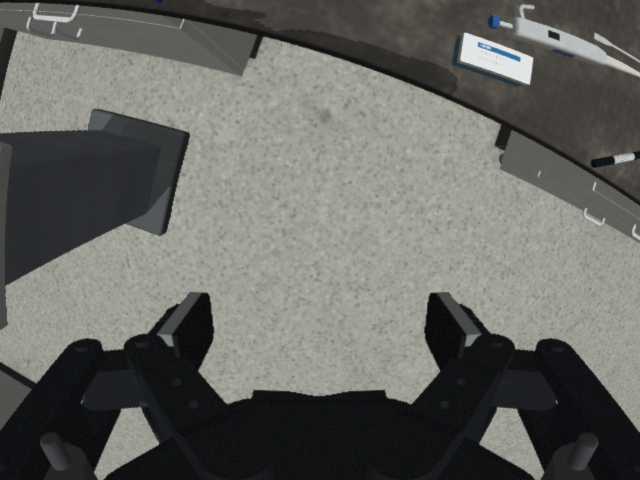

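```bash
cat > h.py <<'E'
import numpy as np,cv2
from bench import *
def cam(d): 
    R=cv2.Rodrigues(np.array(d["rvec"],float))[0];return np.array(d["intrinsics"]),R,np.array(d["tvec"],float).ravel()
def ray(d,uv,fish=False):
    K,R,t=cam(d)
    if fish:
        v=np.array([(uv[0]-K[0,2]),(uv[1]-K[1,2])]);r=np.hypot(*v);th=r/K[0,0]
        c=np.array([*(np.sin(th)*v/max(r,1e-9)),np.cos(th)])
    else: c=np.linalg.inv(K)@[uv[0],uv[1],1]
    return -R.T@t,R.T@c/np.linalg.norm(c)
def onz(d,uv,z,fish=False):
    o,w=ray(d,uv,fish);return o+w*(z-o[2])/w[2]
def proj(d,P,fish=False):
    K,R,t=cam(d);c=R@np.array(P)+t
    if fish:
        rr=np.hypot(c[0],c[1]);th=np.arctan2(rr,c[2]);return K[:2,2]+K[0,0]*th*c[:2]/max(rr,1e-9)
    return (K@c)[:2]/c[2]
def tri(d1,u1,d2,u2,f1=False,f2=False):
    o1,w1=ray(d1,u1,f1);o2,w2=ray(d2,u2,f2)
    s=np.linalg.lstsq(np.c_[w1,-w2],o2-o1,rcond=None)[0]
    a,b=o1+s[0]*w1,o2+s[1]*w2
    return (a+b)/2,np.linalg.norm(a-b)
def mask(f,col):
    b,g,r=[f[...,i].astype(int) for i in range(3)]
    if col=="red": return ((r>130)&(r-g>70)&(r-b>70)).astype(np.uint8)
    if col=="blue": return ((b>120)&(b-r>70)&(b-g>40)).astype(np.uint8)
    if col=="white": return ((r>170)&(g>170)&(b>170)).astype(np.uint8)
def blobs(m,mn=4):
    n,l,s,c=cv2.connectedComponentsWithStats(m)
    return [(np.round(c[i],2),s[i]) for i in range(1,n) if s[i][4]>=mn]
E
python3 - <<'E'
from h import *
t=dict(np.load("pics/top0.npz"));s=dict(np.load("pics/side0.npz"))
for n,d in (("t",t),("s",s)):
    print(n,"red");[print(c,a) for c,a in blobs(mask(d["frame"],"red"))]
    print("blue");[print(c,a) for c,a in blobs(mask(d["frame"],"blue"),10)]
f=t["frame"]
a=cv2.resize(f[235:305,335:455],None,fx=6,fy=6,interpolation=cv2.INTER_CUBIC)
b=cv2.resize(f[190:285,150:280],None,fx=6,fy=6,interpolation=cv2.INTER_CUBIC)
c=cv2.resize(s["frame"][200:310,180:310],None,fx=5,fy=5,interpolation=cv2.INTER_CUBIC)
cv2.imwrite("pics/a.png",a);cv2.imwrite("pics/b.png",b);cv2.imwrite("pics/c.png",c)
for uv,z in [((351,271),.113),((445,262),.113)]: print(onz(t,uv,z))
E
```

```text
t red
[251.88 237.59] [250 236   5   4  17]
[180. 254.] [178 252   5   5  21]
[182.53 333.13] [181 331   4   5  15]
blue
[383.12 159.27] [ 354  143   60   34 1538]
[318.08 168.66] [314 164  10  10  79]
[399.44 271.24] [388 262  25  22 289]
[381.31 277.25] [379 271   5  14  36]
[479.82 290.71] [476 281   8  21  62]
[602.5  291.86] [601 290   4   5  14]
[613.5  306.11] [607 305  13   3  18]
[469.45 323.84] [467 318   6  13  38]
s red
[278.38 225.38] [277 224   4   4  13]
[510.2 227.6] [509 227   3   3   5]
[518.08 228.69] [515 227   7   5  13]
[216.29 240.5 ] [215 239   4   4  14]
[216.45 343.36] [215 342   4   4  11]
blue
[355.81 219.79] [339 213  34  14 181]
[315.37 216.56] [312 215   8   5  27]
[348.6 233.7] [347 232   5   4  10]
[485.55 267.36] [484 266   4   4  11]
[ 0.51217804 -0.05732981  0.113     ]
[ 0.5271376  -0.27592784  0.113     ]
```

View pics/a.png

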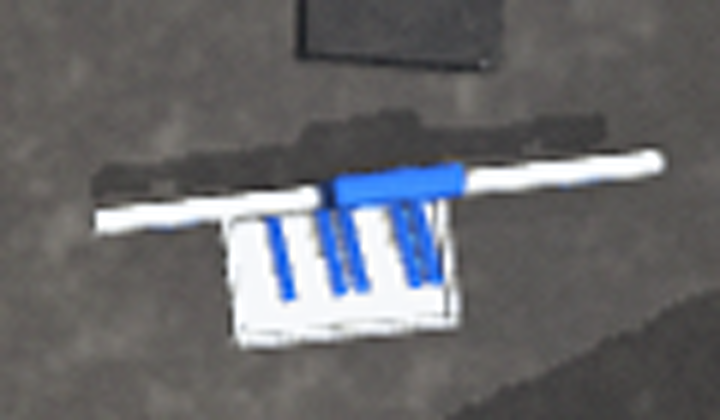

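View pics/b.png

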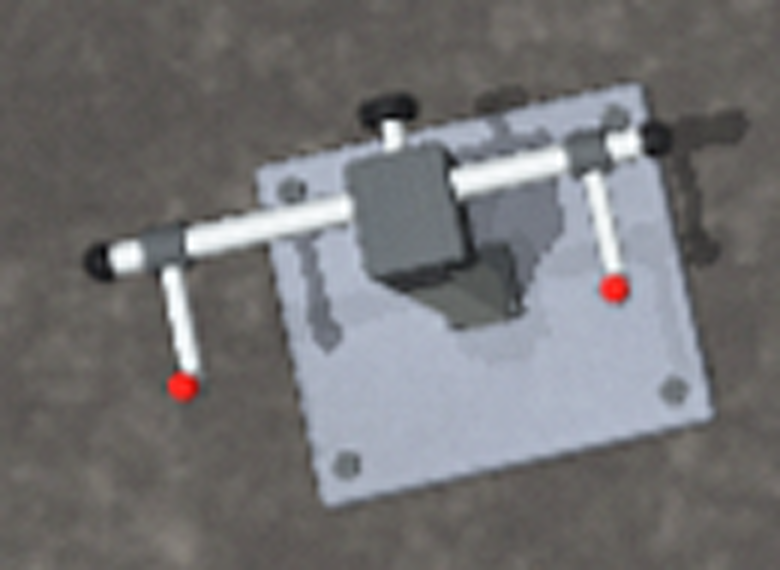

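View pics/c.png

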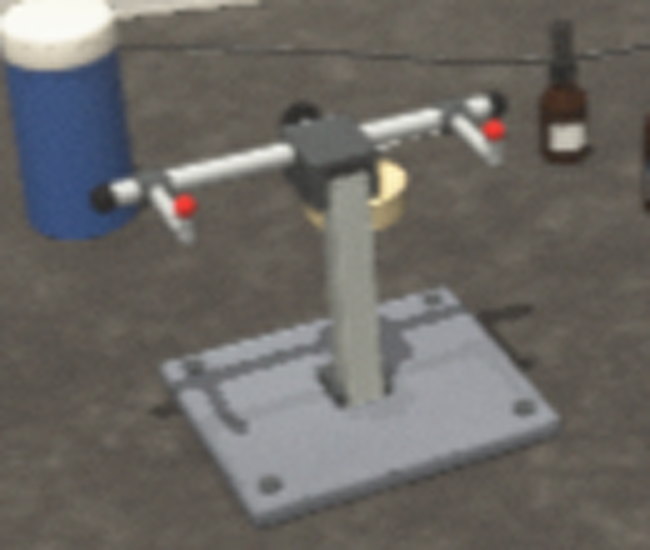

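```bash
python3 - <<'E'
from h import *
t=dict(np.load("pics/top0.npz"));s=dict(np.load("pics/side0.npz"))
def cent(d,box):
    x0,y0,x1,y1=box;f=d["frame"][y0:y1,x0:x1].astype(float);w=np.clip(f[...,2]-f[...,1]-40,0,None)
    yy,xx=np.mgrid[y0:y1,x0:x1];return np.array([(w*xx).sum(),(w*yy).sum()])/w.sum()
BL=cent(t,(174,248,187,260));BR=cent(t,(246,232,258,243))
sL=cent(s,(210,235,222,246));sR=cent(s,(272,219,284,231))
print(BL,BR,sL,sR)
L,e1=tri(t,BL,s,sL);R,e2=tri(t,BR,s,sR);print("balls",L,R,e1,e2,np.linalg.norm(L-R))
zm=(L[2]+R[2])/2
L2=onz(t,BL,zm);R2=onz(t,BR,zm);print(L2,R2,np.linalg.norm(L2-R2),"yaw",np.degrees(np.arctan2(-(L2-R2)[0],(L2-R2)[1])))
print("arm z",zm-.0125)
# foot corners from crop b (6x, off 150,190), z=.014
C=[onz(t,(150+u/6-.4,190+v/6-.4),.014) for u,v in [(258,170),(640,87),(713,415),(328,506)]]
C=np.array(C);print(C);
for i in range(4): print(np.linalg.norm(C[i]-C[(i+1)%4]))
print("center",C.mean(0),"yaws",[np.degrees(np.arctan2(-(a-b)[0],(a-b)[1])) for a,b in((C[0],C[1]),(C[3],C[2]))])
# rack
f=t["frame"]
e=np.array([[95,220],[330,190],[660,162]])
for u,v in e: print("wing",onz(t,(335+u/6-.4,235+v/6-.4),.113))
for u,v in [(335,207),(335,181),(465,193),(463,165)]: print("tab",onz(t,(335+u/6-.4,235+v/6-.4),.150))
for u,v in [(240,347),(460,325)]: print("tray",onz(t,(335+u/6-.4,235+v/6-.4),.014))
E
```

```text
[179.89831159 253.93630084] [251.8374778  237.60790409] [216.40356083 240.51632047] [278.26286174 225.40916399]
balls [0.55717501 0.31972839 0.1675797 ] [0.58894708 0.16287189 0.16771756] 0.0001220384140658707 1.764775642171708e-06 0.16004201202470292
[0.55718415 0.3197702  0.16764863] [0.58895571 0.16288152 0.16764863] 0.1600733866112049 yaw 11.448158577653356
arm z 0.15514863034992046
[[0.66210221 0.33284878 0.014     ]
 [0.6939131  0.17007669 0.014     ]
 [0.55253692 0.14116078 0.014     ]
 [0.51853936 0.30321076 0.014     ]]
0.16585139299510604
0.1443029915024395
0.1655778699391026
0.14659026527886324
center [0.6067729  0.23682425 0.014     ] yaws [np.float64(11.058056614435088), np.float64(11.848627872805535)]
wing [ 0.51159973 -0.05600054  0.113     ]
wing [ 0.52069742 -0.14695411  0.113     ]
wing [ 0.52808833 -0.27505377  0.113     ]
tab [ 0.51261511 -0.14160612  0.15      ]
tab [ 0.52224388 -0.14205122  0.15      ]
tab [ 0.51650709 -0.19016496  0.15      ]
tab [ 0.52691367 -0.18995618  0.15      ]
tray [ 0.46050349 -0.12456474  0.014     ]
tray [ 0.46715311 -0.21763357  0.014     ]
```

Request:
play_rows(series=[[0.02,0.027,0.002,0,0,4.7],[0.02,0.027,0.002,0,0,4.7],[0.02,0.027,0.002,0,0,4.7],[0.02,0.027,0.002,0,0,4.7],[0.02,0.027,0,0,0,4.7],[0.02,0.027,0,0,0,4.7],[0.02,0.027,0,0,0,4.7],[0.02,0.027,0,0,0,4.7],[0.02,0.027,0,0,0,4.7],[0.02,0.027,0,0,0,4.7],[0.02,0.027,0,0,0,4.7],[0.02,0.027,0,0,0,4.7],[0.02,0.027,0,0,0,4.7],[0.02,0.027,0,0,0,4.7],[0,0,0,0,0,0]])

```text
time: 1.65
tcp_pos: [0.4815, -0.1988, 0.2349]
tcp_rot: [0.728, 0.685, -0.0, -0.003]
wrist_force: [-0.4, -0.6, -0.3]
width: 0.0851
```

```bash
cat >> h.py <<'E'
from scipy.spatial.transform import Rotation as Ro
def st():
    s=read_state();M=Ro.from_quat(s["tcp_rot"]).as_matrix()
    print("t",round(float(s["time"]),2),"tcp",np.round(s["tcp_pos"],4),"jawyaw",round(np.degrees(np.arctan2(M[1,1],M[0,1])),2),"z",np.round(M[:,2],4),"F",np.round(s["wrist_force"],2),"M",np.round(s["moment"],2),"w",round(float(s["width"]),4),"q",np.round(s["joint_pos"],2))
    return s,M
def snap(n,tag):
    d=get_image(n);cv2.imwrite(f"pics/{n}{tag}.png",d["frame"]);np.savez(f"pics/{n}{tag}.npz",**d);return d
E
python3 - <<'E'
from h import *
st()
d=snap("wrist","1")
t=dict(np.load("pics/top0.npz"));s=dict(np.load("pics/side0.npz"))
print("topcam",-cam(t)[1].T@cam(t)[2])
# block top
for (a,b),(c,e) in zip([(345,160),(445,140),(470,262),(380,280)],[(285,135),(335,113),(378,152),(325,172)]):
    print(tri(t,(150+a/6-.4,190+b/6-.4),s,(180+c/5-.4,200+e/5-.4)))
# rack rect
m=mask(t["frame"],"white")[225:300,340:460];m=cv2.morphologyEx(m|mask(t["frame"],"blue")[225:300,340:460],cv2.MORPH_CLOSE,np.ones((3,3)))
E
```

```text
t 1.65 tcp [ 0.4815 -0.1988  0.2349] jawyaw -3.46 z [-0.0042  0.0033 -1.    ] F [-0.41 -0.57 -0.29] M [ 0.03 -0.01 -0.01] w 0.0851 q [-0.61  0.39  1.68  0.    1.08 -0.55]
topcam [0.47332535 0.04137155 1.12072815]
(array([0.64079417, 0.26209455, 0.15306985]), np.float64(0.0037171268105736727))
(array([0.64843321, 0.22961189, 0.15587651]), np.float64(0.006886737220554392))
(array([0.60175077, 0.21830852, 0.15624509]), np.float64(0.0023333766372043182))
(array([0.59538112, 0.2491735 , 0.15371948]), np.float64(0.0035303128887854154))
```

View pics/wrist1.png

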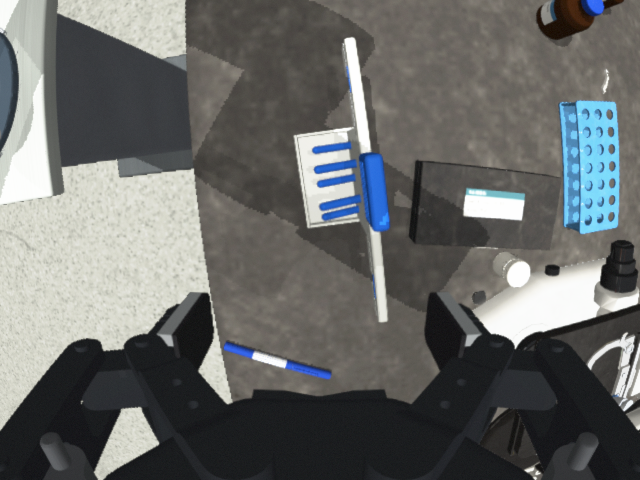

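```bash
python3 - <<'E'
from h import *
d=dict(np.load("pics/wrist1.npz"));t=dict(np.load("pics/top0.npz"));f=d["frame"]
cv2.imwrite("pics/w1c.png",cv2.resize(f[140:245,330:410],None,fx=5,fy=5,interpolation=cv2.INTER_CUBIC))
cv2.imwrite("pics/w1d.png",np.hstack([cv2.resize(f[30:80,335:375],None,fx=8,fy=8,interpolation=cv2.INTER_CUBIC),cv2.resize(f[285:335,365:405],None,fx=8,fy=8,interpolation=cv2.INTER_CUBIC)]))
for u,v in [(450,328),(520,312)]: print("post",onz(t,(150+u/6-.4,190+v/6-.4),.014))
E
```

```text
post [0.59235968 0.2517096  0.014     ]
post [0.598403   0.22209652 0.014     ]
```

View pics/w1c.png

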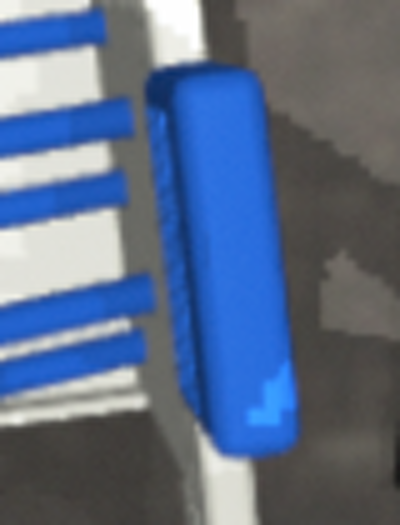

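View pics/w1d.png

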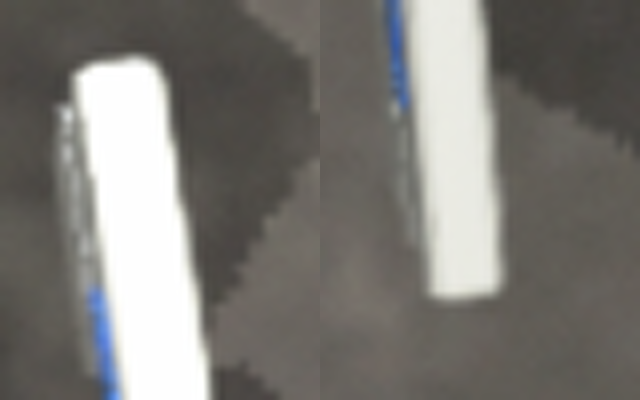

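```bash
python3 - <<'E'
from h import *
d=dict(np.load("pics/wrist1.npz"))
A=onz(d,(335+118/8-.44,30+60/8-.44),.113,True);B=onz(d,(365+(466-320)/8-.44,285+298/8-.44),.113,True)
print("wing",A,B,np.linalg.norm(A-B),(A+B)/2,np.degrees(np.arctan2(-(A-B)[0],(A-B)[1])))
c=[onz(d,(330+u/5-.4,140+v/5-.4),.15,True) for u,v in [(173,70),(262,70),(212,455),(298,455)]]
c=np.array(c);print(c,c.mean(0));p,q=(c[0]+c[1])/2,(c[2]+c[3])/2
print(np.linalg.norm(p-q),np.degrees(np.arctan2(-(p-q)[0],(p-q)[1])))
E
```

```text
wing [ 0.51142406 -0.05866978  0.113     ] [ 0.52843296 -0.27738513  0.113     ] 0.21937571757881985 [ 0.51992851 -0.16802745  0.113     ] 4.446787541201983
[[ 0.51263903 -0.14305509  0.15      ]
 [ 0.52369585 -0.14347154  0.15      ]
 [ 0.51577911 -0.19187097  0.15      ]
 [ 0.52692587 -0.19250384  0.15      ]] [ 0.51975997 -0.16772536  0.15      ]
0.049027657154778345 3.7248080862666026
```

Request:
play_rows(series=[[0.015,0.012,0,0,0,3],[0.015,0.012,0,0,0,3],[0.008,0.008,0,-0.2,-0.2,1.8],[0,0,-0.01,0,0,0],[0,0,-0.02,0,0,0],[0,0,0,0,0,0]])

```text
time: 2.3
tcp_pos: [0.5161, -0.1717, 0.2025]
tcp_rot: [0.682, 0.732, -0.003, -0.001]
wrist_force: [-0.1, 0.5, -0.0]
width: 0.0854
```

```bash
python3 - <<'E'
from h import *
st()
E
```

```text
t 2.3 tcp [ 0.5161 -0.1717  0.2025] jawyaw 4.04 z [-0.0055 -0.0044 -1.    ] F [-0.1   0.49 -0.01] M [ 0.04  0.02 -0.01] w 0.0854 q [-0.52  0.46  1.66 -0.01  1.02 -0.59]
```

Request:
play_rows(series=[[0.0035,0.0045,-0.01,0.25,-0.3,0.3],[0,0,-0.02,0,0,0],[0,0,-0.02,0,0,0],[0,0,-0.01,0,0,0],[0,0,0,0,0,0]])

```text
time: 2.8
tcp_pos: [0.5188, -0.1694, 0.1404]
tcp_rot: [0.682, 0.732, 0.0, 0.001]
wrist_force: [0.5, 0.1, 0.8]
width: 0.0852
```

```bash
python3 - <<'E'
from h import *
st();snap("wrist","2");snap("top","2")
E
```

```text
t 2.8 tcp [ 0.5188 -0.1694  0.1404] jawyaw 4.06 z [ 1.5e-03 -7.0e-04 -1.0e+00] F [0.48 0.1  0.82] M [-0.05 -0.01  0.03] w 0.0852 q [-0.52  0.55  1.72  0.    0.87 -0.59]
```

View pics/wrist2.png

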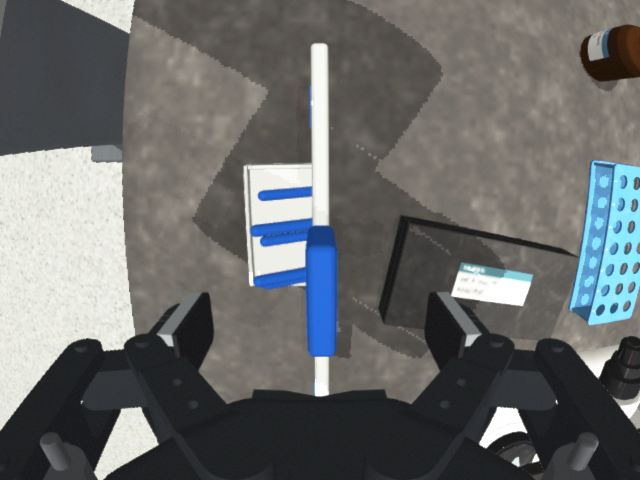

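Request:
play_rows(series=[[0.001,0.002,-0.01,0,0,0.2],[0,0,-0.008,0,0,0],[0,0,-0.003,0,0,0],[0,0,0,0,0,0]])

```text
time: 3.3
tcp_pos: [0.5225, -0.1684, 0.1213]
tcp_rot: [0.68, 0.733, 0.001, 0.005]
wrist_force: [-0.1, 0.1, -1.1]
width: 0.0854
```

Request:
play_rows(hand=0.0, series=[[0,0,0,0,0,0],[0,0,0,0,0,0],[0,0,0,0,0,0],[0,0,0,0,0,0],[0,0,0,0,0,0],[0,0,0,0,0,0],[0,0,0,0,0,0],[0,0,0,0,0,0]])

```text
time: 4.1
tcp_pos: [0.5223, -0.1685, 0.1221]
tcp_rot: [0.68, 0.733, 0.001, 0.005]
wrist_force: [-0.6, -0.4, -0.3]
width: 0.0109
```

```bash
python3 - <<'E'
from h import *
st()
E
```

```text
t 4.1 tcp [ 0.5223 -0.1685  0.1221] jawyaw 4.32 z [ 0.0087 -0.0053 -0.9999] F [-0.64 -0.42 -0.28] M [ 0.01  0.1  -0.  ] w 0.0109 q [-0.52  0.58  1.73 -0.    0.82 -0.59]
```

Request:
play_rows(series=[[0,0,0,0,0,0],[0,0,0.005,0,0,0],[0,0,0.01,0,0,0],[0,0,0.02,0,0,0],[0,0,0.03,0,0,0],[0,0,0.03,0,0,0],[0,0,0.03,0,0,0],[0,0,0.02,0,0,0],[0,0,0,0,0,0]])

```text
time: 5.0
tcp_pos: [0.5193, -0.1659, 0.2722]
tcp_rot: [0.68, 0.733, 0.001, 0.002]
wrist_force: [1.1, -0.4, -4.3]
width: 0.0111
```

```bash
python3 - <<'E'
from h import *
st();snap("wrist","3");snap("top","3");snap("side","3")
E
```

```text
t 5.0 tcp [ 0.5193 -0.1659  0.2722] jawyaw 4.27 z [ 3.8e-03 -5.0e-04 -1.0e+00] F [ 1.1  -0.41 -4.29] M [-0.   -0.05  0.01] w 0.0111 q [-0.52  0.37  1.59  0.    1.18 -0.59]
```

View pics/wrist3.png

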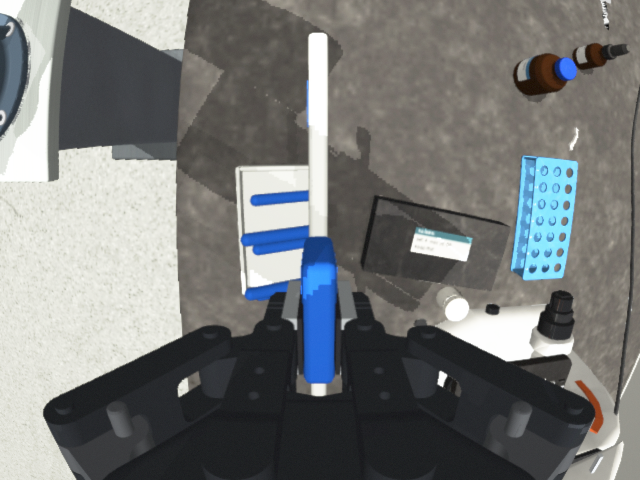

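View pics/top3.png

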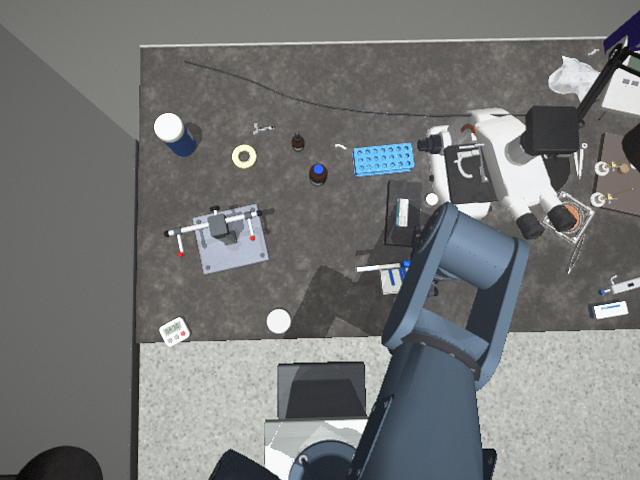

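View pics/side3.png

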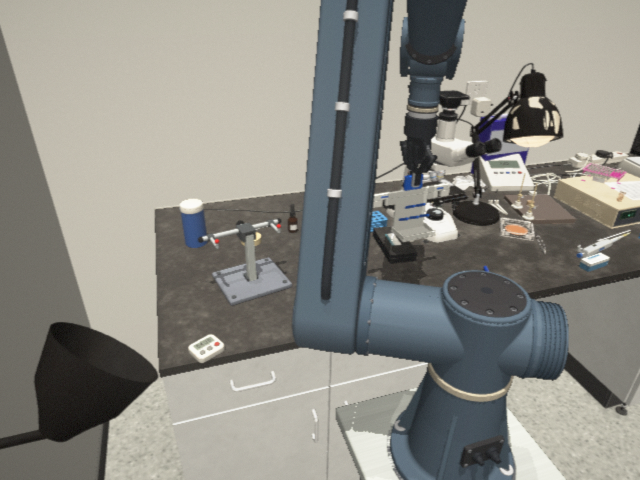

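Request:
play_rows(series=[[0,0.005,0.015,0,0,0],[0,0.01,0.02,0,0,0],[0.003,0.02,0.02,0,0,0.5],[0.005,0.03,0.005,0,0,0.6],[0.005,0.03,0,0,0,0.6],[0.005,0.03,0,0,0,0.6],[0.005,0.03,0,0,0,0.6],[0.005,0.03,0,0,0,0.6],[0.005,0.03,0,0,0,0.6],[0.005,0.03,0,0,0,0.6],[0.005,0.03,0,0,0,0.6],[0.005,0.03,0,0,0,0.6],[0.005,0.03,0,0,0,0.6],[0.005,0.03,0,0,0,0.6],[0.005,0.02,0,0,0,0.6],[0.002,0.01,0,0,0,0],[0,0,0,0,0,0],[0,0,0,0,0,0]])

```text
time: 6.95
tcp_pos: [0.5642, 0.246, 0.2885]
tcp_rot: [0.629, 0.776, -0.024, -0.033]
wrist_force: [-0.6, -0.5, -5.0]
width: 0.0109
```

```bash
python3 - <<'E'
from h import *
st();snap("wrist","4");snap("top","4");snap("side","4")
E
```

```text
t 6.95 tcp [0.5642 0.246  0.2885] jawyaw 12.01 z [-0.0806  0.0047 -0.9967] F [-0.63 -0.47 -4.97] M [-0.08 -0.17 -0.03] w 0.0109 q [0.22 0.49 1.33 0.02 1.39 0.01]
```

View pics/wrist4.png

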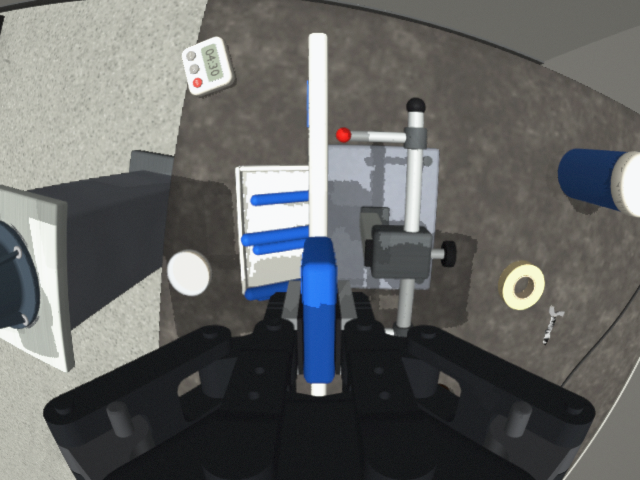

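View pics/top4.png

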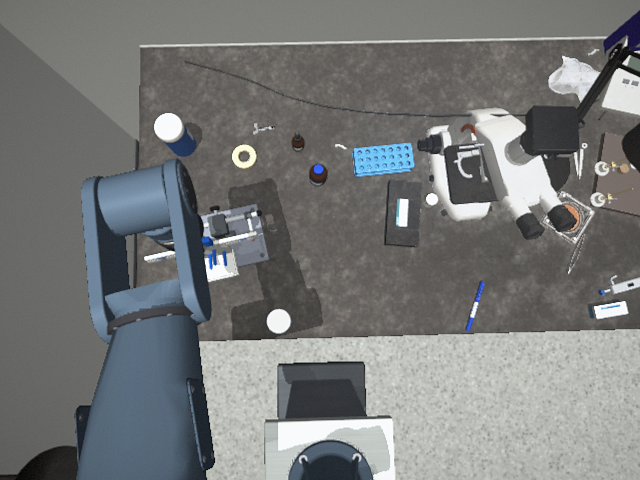

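View pics/side4.png

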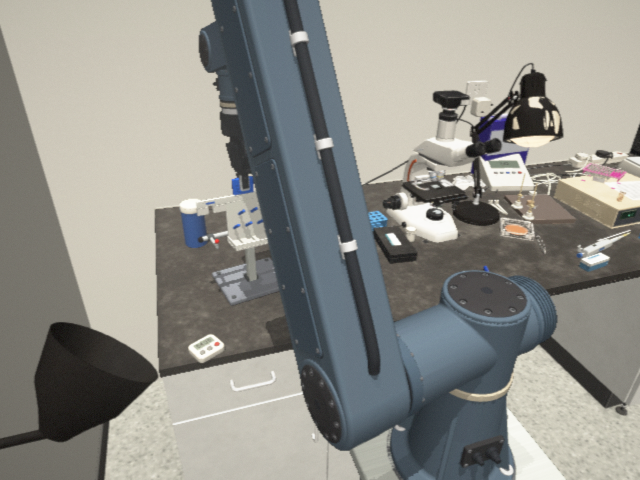

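Request:
play_rows(series=[[0,0,0.02,0,-1,0],[0,0,0.02,-0.1,-1.5,0],[0,0,0.01,-0.1,-1.5,-0.2],[0.005,0,0,0,-0.5,-0.2],[0.005,0,0,0,0,0],[0,0,0,0,0,0],[0,0,0,0,0,0]])

```text
time: 7.8
tcp_pos: [0.5758, 0.2429, 0.3482]
tcp_rot: [0.635, 0.773, 0.005, 0.004]
wrist_force: [0.3, 0.1, -3.9]
width: 0.0109
```

```bash
python3 - <<'E'
from h import *
st()
E
```

```text
t 7.8 tcp [0.5758 0.2429 0.3482] jawyaw 11.23 z [ 0.0126  0.003  -0.9999] F [ 0.28  0.1  -3.89] M [ 0.03  0.06 -0.03] w 0.0109 q [0.22 0.42 1.29 0.   1.42 0.02]
```

Request:
play_rows(series=[[0.004,0,0,0,0.4,0.1],[0.004,0,0,-0.1,0.3,0.1],[0.001,0,0,0,0,0],[0,0,0,0,0,0],[0,0,0,0,0,0]])

```text
time: 8.3
tcp_pos: [0.5854, 0.2428, 0.345]
tcp_rot: [0.633, 0.774, -0.002, -0.002]
wrist_force: [-0.5, -0.1, -3.4]
width: 0.0111
```

```bash
python3 - <<'E'
from h import *
st();d=snap("wrist","5");snap("side","5");s=snap("top","5")
cv2.imwrite("pics/s5c.png",cv2.resize(s["frame"][190:290,130:280],None,fx=5,fy=5,interpolation=cv2.INTER_CUBIC))
E
```

```text
t 8.3 tcp [0.5854 0.2428 0.345 ] jawyaw 11.43 z [-0.0061 -0.     -1.    ] F [-0.45 -0.14 -3.37] M [ 0.   -0.03 -0.03] w 0.0111 q [0.22 0.44 1.26 0.   1.45 0.02]
```

View pics/wrist5.png

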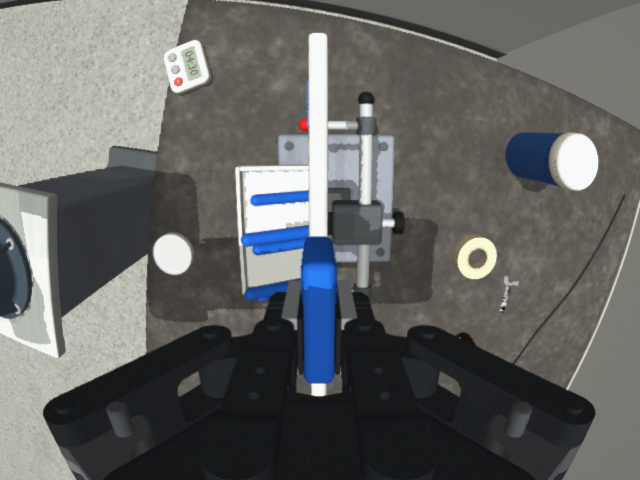

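View pics/s5c.png

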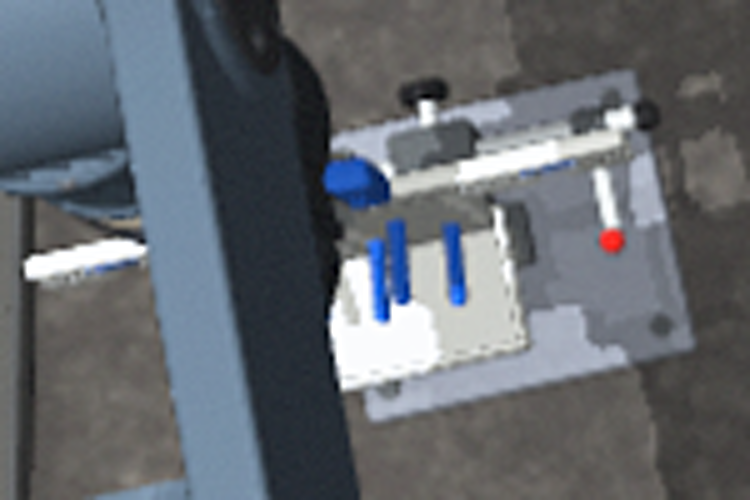

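View pics/side5.png

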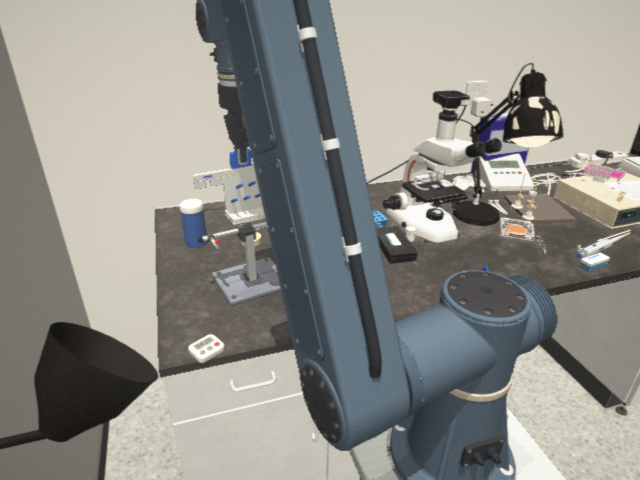

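```bash
python3 - <<'E'
from h import *
t=dict(np.load("pics/top5.npz"));w=dict(np.load("pics/wrist5.npz"));s=dict(np.load("pics/side5.npz"))
zt=.345-.122+.113
L=onz(t,(130+27/5-.4,190+268/5-.4),zt);R=onz(t,(130+630/5-.4,190+130/5-.4),zt)
print(L,R,np.linalg.norm(L-R),(L+R)/2,np.degrees(np.arctan2(-(L-R)[0],(L-R)[1])))
Lw=onz(w,(318.5,33.5),zt,True);print("wing L wrist",Lw)
for b in blobs(mask(w["frame"],"red"),10): 
    if b[1][0]>250: print(b,onz(w,b[0],.1676,True))
f=s["frame"];cv2.imwrite("pics/s5d.png",cv2.resize(f[155:265,180:275],None,fx=6,fy=6,interpolation=cv2.INTER_CUBIC))
o=np.array([.5854-.0003,.2428+.0015,.223]);c,sn=np.cos(np.radians(11.45)),np.sin(np.radians(11.45))
for P in [(0,110,113),(0,110,80),(-4,80,97),(-4,85.5,80),(-4,74.5,80)]:
    x,y,z=np.array(P)/1000;W=o+[c*x-sn*y,sn*x+c*y,z];print(P,W,"side",proj(s,W)-[180,155],"top",proj(t,W),"wr",proj(w,W,True))
E
```

```text
[0.56384378 0.35106003 0.336     ] [0.60857288 0.13411692 0.336     ] 0.22150621909230217 [0.58620833 0.24258847 0.336     ] 11.649934397364122
wing L wrist [0.56336458 0.35055985 0.336     ]
(array([303.  , 124.03]), array([299, 118,   9,  13,  89], dtype=int32)) [0.5555986  0.31791515 0.1676    ]
(0, 110, 113) [0.5632636  0.35211081 0.336     ] side [13.22224996 19.29344106] top [134.4065358 243.5362252] wr [319.01481003  30.0563765 ]
(0, 110, 80) [0.5632636  0.35211081 0.303     ] side [15.07592685 33.26372823] top [141.39333312 245.36444721] wr [319.28725833  48.9953073 ]
(-4, 80, 97) [0.56529859 0.32191381 0.32      ] side [28.07941462 24.29796128] top [154.43337556 242.91082828] wr [310.16613509 103.95375952]
(-4, 85.5, 80) [0.56420677 0.32730435 0.303     ] side [26.4893831  31.84459703] top [154.71767934 244.51919856] wr [311.11807384  96.45134194]
(-4, 74.5, 80) [0.56639041 0.31652327 0.303     ] side [31.30955851 30.92805103] top [160.51361136 243.21069979] wr [311.12648893 118.32851853]
```

View pics/s5d.png

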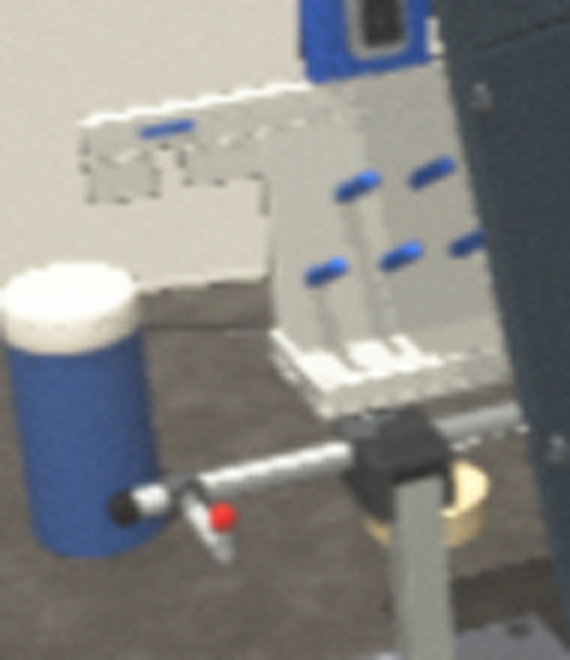

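Request:
play_rows(series=[[-0.001,0,-0.005,0,-0.3,0],[0,0,-0.01,0,0,0],[0,0,-0.01,0,0,0],[0,0,-0.01,0,0,0],[0,0,-0.01,0,0,0],[0,0,-0.01,0,0,0],[0,0,-0.01,0,0,0],[0,0,-0.01,0,0,0],[0,0,-0.01,0,0,0],[0,0,-0.005,0,0,0],[0,0,0,0,0,0],[0,0,0,0,0,0]])

```text
time: 9.65
tcp_pos: [0.5828, 0.2427, 0.2457]
tcp_rot: [0.633, 0.774, -0.001, -0.001]
wrist_force: [-0.8, -0.2, -4.2]
width: 0.0111
```

```bash
python3 - <<'E'
from h import *
st()
E
```

```text
t 9.65 tcp [0.5828 0.2427 0.2457] jawyaw 11.45 z [-3.1e-03 -6.0e-04 -1.0e+00] F [-0.82 -0.16 -4.19] M [ 0.02 -0.03  0.05] w 0.0111 q [0.22 0.52 1.4  0.   1.22 0.02]
```

Request:
play_rows(series=[[0.0015,0,-0.005,0,-0.2,0],[0,0,-0.008,0,0,0],[0,0,-0.004,0,0,0],[0,0,0,0,0,0],[0,0,0,0,0,0]])

```text
time: 10.15
tcp_pos: [0.5853, 0.2429, 0.2287]
tcp_rot: [0.633, 0.774, 0.001, 0.001]
wrist_force: [0.5, -0.0, -3.9]
width: 0.0112
```

```bash
python3 - <<'E'
from h import *
st();w=snap("wrist","6");s=snap("side","6");t=snap("top","6")
f=s["frame"];cv2.imwrite("pics/s6.png",cv2.resize(f[180:270,180:290],None,fx=6,fy=6,interpolation=cv2.INTER_CUBIC))
f=w["frame"];cv2.imwrite("pics/w6.png",cv2.resize(f[20:240,220:440],None,fx=2.7,fy=2.7,interpolation=cv2.INTER_CUBIC))
f=t["frame"];cv2.imwrite("pics/t6.png",cv2.resize(f[190:290,140:280],None,fx=5,fy=5,interpolation=cv2.INTER_CUBIC))
E
```

```text
t 10.15 tcp [0.5853 0.2429 0.2287] jawyaw 11.45 z [ 3.8e-03  1.0e-04 -1.0e+00] F [ 0.53 -0.03 -3.87] M [-0.03 -0.02  0.05] w 0.0112 q [ 0.22  0.54  1.42 -0.    1.18  0.02]
```

View pics/s6.png

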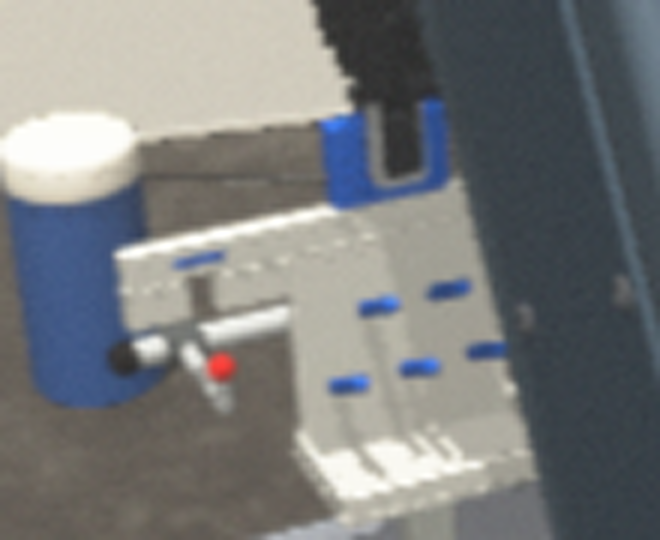

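View pics/w6.png

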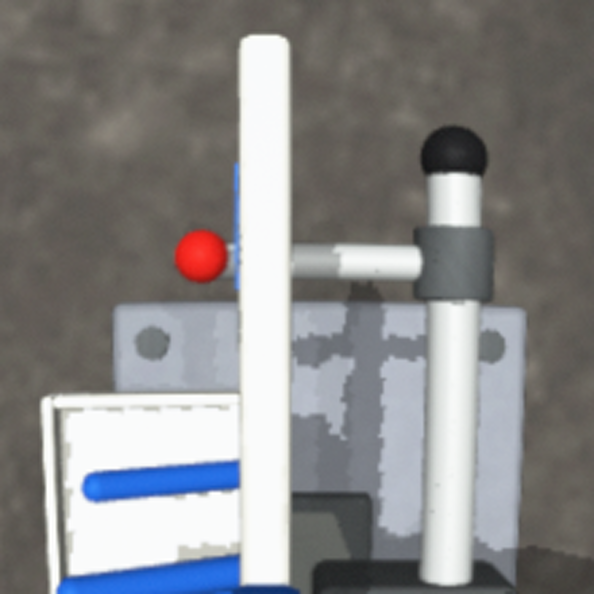

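View pics/t6.png

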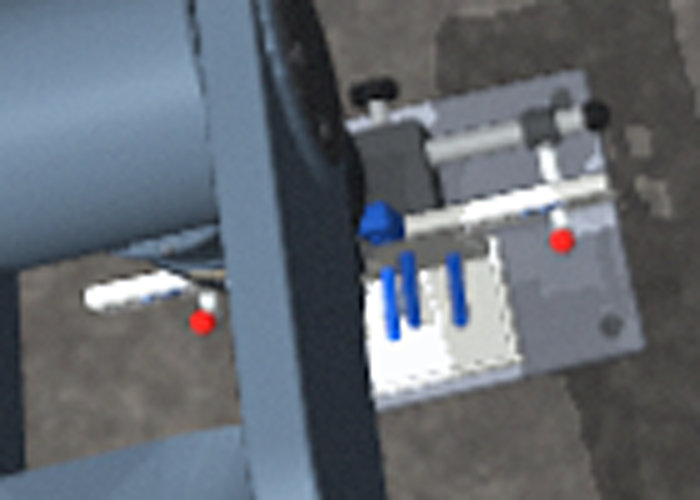

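```bash
cat > rel.py <<'E'
from h import *
def rel(a,b):  # a-b in stand frame
    d=a-b;c,s=np.cos(np.radians(11.45)),np.sin(np.radians(11.45));return np.round([1e3*(c*d[0]+s*d[1]),1e3*(-s*d[0]+c*d[1])],1)
E
python3 - <<'E'
from rel import *
w=dict(np.load("pics/wrist6.npz"));t=dict(np.load("pics/top6.npz"));s=dict(np.load("pics/side6.npz"))
zt=.2197
rb=[b[0] for b in blobs(mask(w["frame"],"red"),10)];print(rb)
b=onz(w,(220+200.5/2.7-.3,20+257/2.7-.3),.1676,True)
e=onz(w,(220+264.5/2.7-.3,20+35/2.7-.3),zt,True);print("wrist ball",b,"end",e,rel(e,b),"want 12,30")
print([ (x[0],onz(t,x[0],.1676)) for x in blobs(mask(t["frame"],"red"),5)])
L=onz(t,(140+85/5-.4,190+299/5-.4),zt);R=onz(t,(140+608/5-.4,190+187/5-.4),zt)
bl=onz(t,(140+203/5-.4,190+322/5-.4),.1676);br=onz(t,(140+562/5-.4,190+240/5-.4),.1676)
print(L,R,np.linalg.norm(L-R),bl,br,rel(L,bl),rel(R,br),"want 12,30 12,-30",rel((L+R)/2,(bl+br)/2))
# side: slot & ball
for P in [(203,278),]: pass
q=Ro.from_euler('z',11.45,degrees=True)
o=np.array([.5853,.2434,.1067])
for P in [(-4,110,113),(-4,85.5,80),(-4,74.5,80),(-4,80,97),(-4,45,80)]:
    print(P,(proj(s,o+q.apply(np.array(P)/1e3))-[180,180]+.4)*6)
E
```

```text
[array([134.6 ,  65.88]), array([293.9 , 114.14]), array([299.82, 376.  ])]
wrist ball [0.55673019 0.31777001 0.1676    ] end [0.56298264 0.3508724  0.2197    ] [12.7 31.2] want 12,30
[(array([251.79, 237.63]), array([0.58891553, 0.16299219, 0.1676    ])), (array([180., 254.]), array([0.55704334, 0.3195629 , 0.1676    ]))]
[0.56324572 0.35245159 0.2197    ] [0.60433639 0.13655657 0.2197    ] 0.21977057042866685 [0.5570319  0.31912875 0.1676    ] [0.58896984 0.16253192 0.1676    ] [12.7 31.4] [  9.9 -28.5] want 12,30 12,-30 [11.3  1.5]
(-4, 110, 113) [124.84465955 255.97949924]
(-4, 85.5, 80) [196.29748442 316.78563664]
(-4, 74.5, 80) [223.54367338 310.39462109]
(-4, 80, 97) [205.52373136 275.42914401]
(-4, 45, 80) [295.46339534 293.52473657]
```

```bash
python3 - <<'E'
from rel import *
w=dict(np.load("pics/wrist6.npz"))
for x in blobs(mask(w["frame"],"red"),3): print(x,onz(w,x[0],.1676,True))
f=w["frame"];cv2.imwrite("pics/w6b.png",cv2.resize(f[350:410,280:360],None,fx=8,fy=8,interpolation=cv2.INTER_CUBIC))
cv2.imwrite("pics/t6b.png",cv2.resize(dict(np.load("pics/top6.npz"))["frame"][215:260,235:275],None,fx=14,fy=14,interpolation=cv2.INTER_CUBIC))
E
```

```text
(array([134.6 ,  65.88]), array([130,  61,  10,  11,  82], dtype=int32)) [0.45680292 0.33402085 0.1676    ]
(array([293.9 , 114.14]), array([285, 105,  19,  19, 297], dtype=int32)) [0.55661775 0.3181679  0.1676    ]
(array([299.82, 376.  ]), array([297, 374,   7,   5,  33], dtype=int32)) [0.59018216 0.15701797 0.1676    ]
```

View pics/w6b.png

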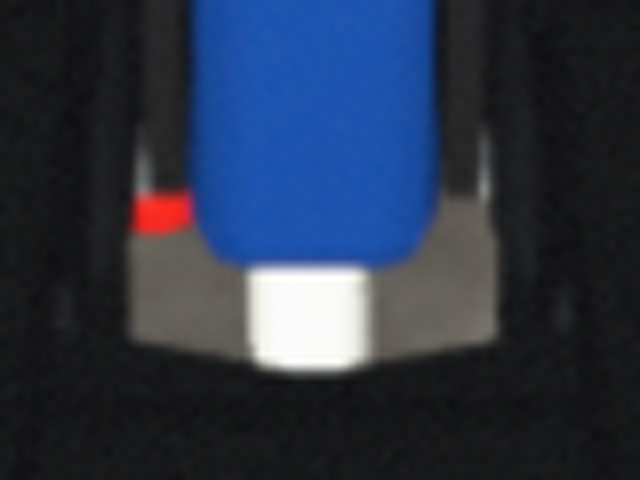

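View pics/t6b.png

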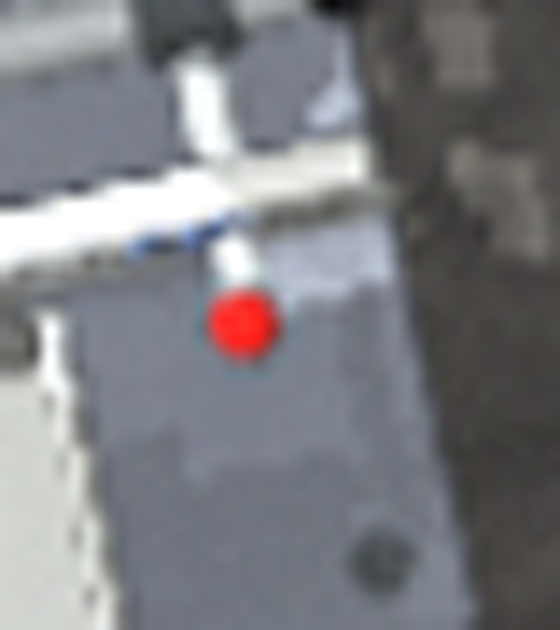

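Request:
play_rows(series=[[0,-0.0015,-0.002,0,0.1,0],[0,0,-0.002,0,0,0],[0,0,-0.002,0,0,0],[0,0,-0.002,0,0,0],[0,0,-0.002,0,0,0],[0,0,0,0,0,0]])

```text
time: 10.9
tcp_pos: [0.5857, 0.2413, 0.2186]
tcp_rot: [0.633, 0.774, 0.001, 0.001]
wrist_force: [0.2, -0.8, -4.1]
width: 0.0109
```

```bash
python3 - <<'E'
from h import *
st()
E
```

```text
t 10.9 tcp [0.5857 0.2413 0.2186] jawyaw 11.45 z [ 3.4e-03  4.0e-04 -1.0e+00] F [ 0.2  -0.77 -4.07] M [-0.01 -0.01 -0.04] w 0.0109 q [ 0.21  0.55  1.43 -0.    1.16  0.02]
```

Request:
play_rows(series=[[-0.0003,0,-0.002,0,0.2,0],[0,0,-0.002,0,0,0],[0,0,-0.002,0,0,0],[0,0,-0.002,0,0,0],[0,0,-0.002,0,0,0],[0,0,-0.001,0,0,0],[0,0,-0.001,0,0,0],[0,0,0,0,0,0]])

```text
time: 11.7
tcp_pos: [0.5855, 0.2413, 0.2054]
tcp_rot: [0.633, 0.774, 0.0, -0.0]
wrist_force: [-0.2, -0.1, -3.6]
width: 0.0108
```

```bash
python3 - <<'E'
from h import *
st();w=snap("wrist","7");s=snap("side","7")
f=s["frame"];cv2.imwrite("pics/s7.png",cv2.resize(f[190:270,180:290],None,fx=7,fy=7,interpolation=cv2.INTER_CUBIC))
f=w["frame"];cv2.imwrite("pics/w7.png",cv2.resize(f[20:180,260:420],None,fx=3.7,fy=3.7,interpolation=cv2.INTER_CUBIC))
E
```

```text
t 11.7 tcp [0.5855 0.2413 0.2054] jawyaw 11.45 z [-3.e-04  4.e-04 -1.e+00] F [-0.2  -0.09 -3.64] M [-0.01 -0.01  0.02] w 0.0108 q [0.21 0.57 1.44 0.   1.14 0.01]
```

View pics/s7.png

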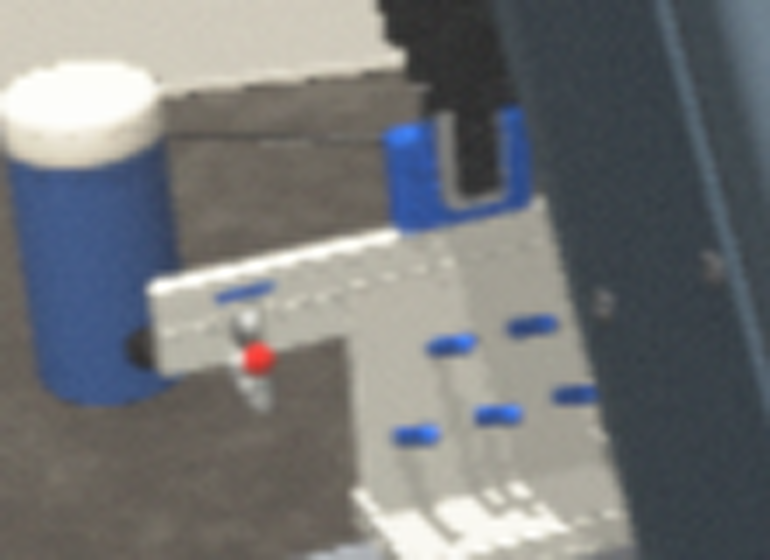

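View pics/w7.png

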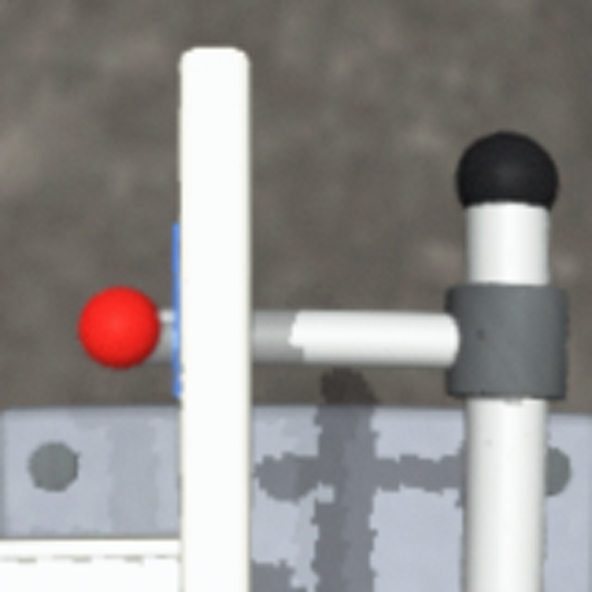

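Request:
play_rows(series=[[0,0,-0.001,0,0,0],[0,0,-0.001,0,0,0],[0,0,-0.001,0,0,0],[0,0,-0.001,0,0,0],[0,0,-0.001,0,0,0],[0,0,-0.001,0,0,0]])

```text
time: 12.4
tcp_pos: [0.5859, 0.2414, 0.1996]
tcp_rot: [0.633, 0.774, 0.001, 0.0]
wrist_force: [0.1, 0.2, -4.4]
width: 0.011
```

Request:
play_rows(series=[[0,0,-0.001,0,0,0],[0,0,-0.001,0,0,0],[0,0,-0.001,0,0,0]])

```text
time: 12.7
tcp_pos: [0.5859, 0.2414, 0.1963]
tcp_rot: [0.633, 0.774, 0.001, 0.0]
wrist_force: [0.1, -0.1, -4.5]
width: 0.011
```

Request:
play_rows(series=[[0,0,-0.001,0,0,0],[0,0,-0.001,0,0,0],[0,0,-0.001,0,0,0]])

```text
time: 13.0
tcp_pos: [0.5859, 0.2414, 0.193]
tcp_rot: [0.633, 0.774, 0.001, 0.0]
wrist_force: [0.5, 0.1, -4.3]
width: 0.0111
```

Request:
play_rows(series=[[0,0,-0.001,0,0,0],[0,0,-0.001,0,0,0]])

```text
time: 13.2
tcp_pos: [0.5859, 0.2415, 0.1908]
tcp_rot: [0.633, 0.774, 0.001, 0.0]
wrist_force: [0.7, 0.2, -3.9]
width: 0.0108
```

Request:
play_rows(series=[[0,0,-0.001,0,0,0],[0,0,-0.001,0,0,0],[0,0,-0.001,0,0,0]])

```text
time: 13.5
tcp_pos: [0.586, 0.2415, 0.1876]
tcp_rot: [0.633, 0.774, 0.001, 0.0]
wrist_force: [-0.3, 0.4, -3.8]
width: 0.0109
```

Request:
play_rows(series=[[0,0,-0.001,0,0,0],[0,0,-0.001,0,0,0],[0,0,-0.001,0,0,0]])

```text
time: 13.8
tcp_pos: [0.586, 0.2415, 0.1843]
tcp_rot: [0.633, 0.774, 0.001, 0.0]
wrist_force: [0.1, -0.0, -4.2]
width: 0.0112
```

Request:
play_rows(series=[[0,0,-0.001,0,0,0],[0,0,-0.001,0,0,0]])

```text
time: 14.0
tcp_pos: [0.586, 0.2415, 0.1821]
tcp_rot: [0.633, 0.774, 0.001, 0.0]
wrist_force: [-0.1, -0.5, -4.3]
width: 0.0109
```

```bash
python3 - <<'E'
from h import *
st()
E
```

```text
t 14.0 tcp [0.586  0.2415 0.1821] jawyaw 11.46 z [ 1.1e-03  7.0e-04 -1.0e+00] F [-0.11 -0.45 -4.29] M [-0.01 -0.08 -0.03] w 0.0109 q [0.21 0.59 1.46 0.   1.09 0.01]
```

Request:
play_rows(series=[[0,0,-0.0006,0,0,0],[0,0,-0.0006,0,0,0]])

```text
time: 14.2
tcp_pos: [0.5859, 0.2415, 0.1807]
tcp_rot: [0.633, 0.774, 0.001, 0.0]
wrist_force: [-0.3, 0.0, -4.5]
width: 0.0111
```

Request:
play_rows(series=[[0,0,-0.0006,0,0,0],[0,0,-0.0006,0,0,0]])

```text
time: 14.4
tcp_pos: [0.5861, 0.2416, 0.18]
tcp_rot: [0.633, 0.774, 0.001, 0.0]
wrist_force: [-1.3, 0.3, 0.5]
width: 0.011
```

Request:
play_rows(series=[[0,0,-0.0006,0,0,0]])

```text
time: 14.5
tcp_pos: [0.5861, 0.2416, 0.18]
tcp_rot: [0.633, 0.774, 0.001, 0.0]
wrist_force: [-1.4, 0.4, -0.3]
width: 0.0109
```

Request:
play_rows(series=[[0,0,-0.001,0,0,0],[0,0,-0.001,0,0,0]])

```text
time: 14.7
tcp_pos: [0.5861, 0.2417, 0.1798]
tcp_rot: [0.633, 0.774, 0.001, 0.001]
wrist_force: [-3.0, -0.6, 5.2]
width: 0.0112
```

```bash
python3 - <<'E'
from h import *
st();w=snap("wrist","8");s=snap("side","8");t=snap("top","8")
f=s["frame"];a=cv2.resize(f[190:270,180:290],None,fx=7,fy=7,interpolation=cv2.INTER_CUBIC)
cv2.imwrite("pics/s8.png",a)
f=w["frame"];cv2.imwrite("pics/w8.png",cv2.resize(f[20:180,260:420],None,fx=3.7,fy=3.7,interpolation=cv2.INTER_CUBIC))
cv2.imwrite("pics/t8.png",cv2.resize(t["frame"][190:290,140:280],None,fx=5,fy=5,interpolation=cv2.INTER_CUBIC))
E
```

```text
t 14.7 tcp [0.5861 0.2417 0.1798] jawyaw 11.47 z [ 2.7e-03  6.0e-04 -1.0e+00] F [-2.98 -0.56  5.23] M [-0.36  0.5  -0.08] w 0.0112 q [ 0.22  0.6   1.46 -0.    1.08  0.02]
```

View pics/s8.png

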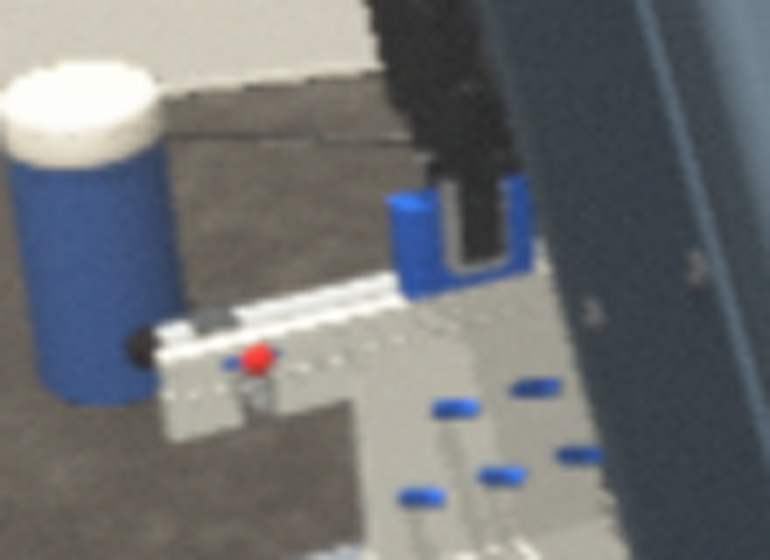

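View pics/w8.png

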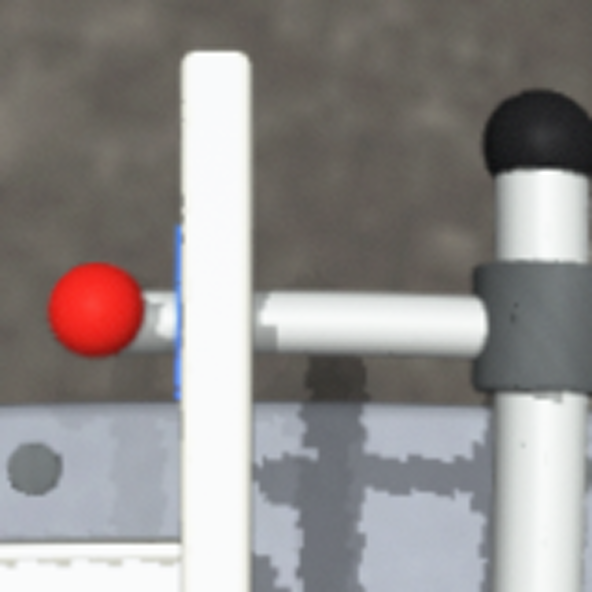

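View pics/t8.png

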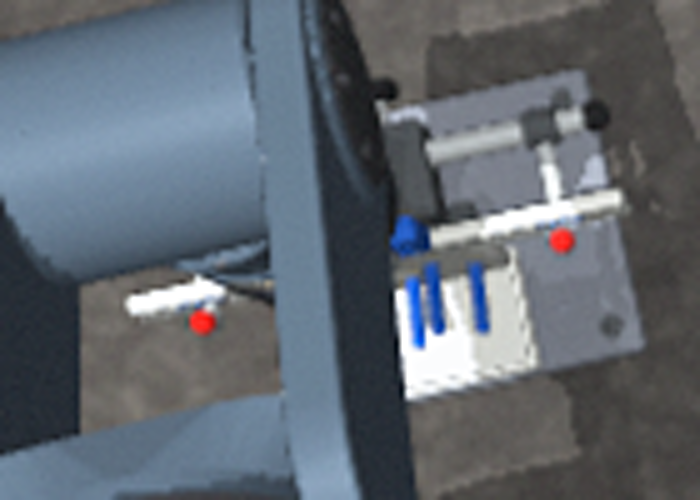

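```bash
python3 - <<'E'
from rel import *
t=dict(np.load("pics/top8.npz"));w=dict(np.load("pics/wrist8.npz"));zt=.171
L=onz(t,(140+130/5-.4,190+304/5-.4),zt);R=onz(t,(140+621/5-.4,190+199/5-.4),zt)
bl=onz(t,(179.9,253.94),.1676);br=onz(t,(251.84,237.61),.1676)
print(rel(L,bl),rel(R,br),np.linalg.norm(L-R))
b=onz(w,(260+97/3.7-.4,20+309/3.7-.4),.1676,True);e=onz(w,(260+217/3.7-.4,20+51/3.7-.4),zt,True);print(rel(e,b))
E
```

```text
[14.  27.8] [ 11.4 -29.6] 0.21749633761965478
[13.3 29.2]
```

Request:
play_rows(series=[[0,0,0.0008,0,0,0],[0.0002,-0.001,0,0,0,0],[0.0002,-0.001,0,0,0,0],[0.0002,-0.001,0,0,0,0]])

```text
time: 15.25
tcp_pos: [0.5871, 0.2404, 0.1801]
tcp_rot: [0.633, 0.774, 0.003, 0.0]
wrist_force: [-2.1, 2.8, 0.8]
width: 0.0109
```

Request:
play_rows(series=[[-0.0002,0.001,0,0,0,0],[-0.0002,0.001,0,0,0,0],[-0.0002,0.001,0,0,0,0],[-0.0002,0.001,0,0,0,0],[-0.0002,0.001,0,0,0,0]])

```text
time: 15.75
tcp_pos: [0.5871, 0.2412, 0.1799]
tcp_rot: [0.633, 0.774, 0.0, 0.003]
wrist_force: [0.1, -4.5, 0.9]
width: 0.0113
```

Request:
play_rows(series=[[-0.0006,-0.0004,0,0,0,0],[0,0,0,0,0,0]])

```text
time: 15.95
tcp_pos: [0.5871, 0.2412, 0.1799]
tcp_rot: [0.633, 0.774, 0.001, 0.003]
wrist_force: [-0.2, -2.3, -0.3]
width: 0.0111
```

```bash
python3 - <<'E'
from h import *
st()
E
```

```text
t 15.95 tcp [0.5871 0.2412 0.1799] jawyaw 11.47 z [ 0.0062 -0.0025 -1.    ] F [-0.18 -2.28 -0.29] M [-0.47  0.11 -0.04] w 0.0111 q [ 0.22  0.6   1.46 -0.    1.08  0.02]
```

Request:
play_rows(series=[[-0.0008,-0.0003,0,0.15,0.3,0],[-0.0005,0,0,0,0,0],[0,0,-0.0003,0,0,0],[0,0,0,0,0,0]])

```text
time: 16.35
tcp_pos: [0.5869, 0.2413, 0.1799]
tcp_rot: [0.632, 0.775, 0.001, 0.001]
wrist_force: [1.0, -1.8, -0.4]
width: 0.0108
```

```bash
python3 - <<'E'
from h import *
st()
E
```

```text
t 16.35 tcp [0.5869 0.2413 0.1799] jawyaw 11.54 z [ 3.7e-03  6.0e-04 -1.0e+00] F [ 1.03 -1.75 -0.35] M [-0.49 -0.16 -0.02] w 0.0108 q [ 0.21  0.6   1.46 -0.    1.08  0.01]
```

Request:
play_rows(series=[[0,-0.0004,0,0,0,0],[0,0,0,0,0,0]])

```text
time: 16.55
tcp_pos: [0.5869, 0.2413, 0.18]
tcp_rot: [0.632, 0.775, 0.002, 0.001]
wrist_force: [-0.7, -1.3, -0.6]
width: 0.0111
```

Request:
play_rows(hand=0.03, series=[[0,0,0,0,0,0],[0,0,0,0,0,0],[0,0,0,0,0,0],[0,0,0,0,0,0],[0,0,0,0,0,0]])

```text
time: 17.05
tcp_pos: [0.586, 0.2428, 0.1799]
tcp_rot: [0.633, 0.774, 0.002, -0.001]
wrist_force: [0.4, 0.3, 0.1]
width: 0.0301
```

```bash
python3 - <<'E'
from h import *
st();w=snap("wrist","9")
E
```

```text
t 17.05 tcp [0.586  0.2428 0.1799] jawyaw 11.47 z [ 0.0021  0.0047 -1.    ] F [0.44 0.33 0.1 ] M [0.01 0.02 0.01] w 0.0301 q [0.21 0.6  1.46 0.   1.08 0.01]
```

View pics/wrist9.png

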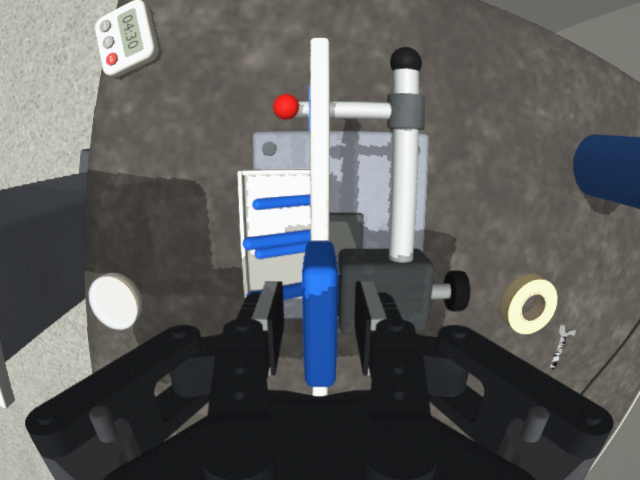

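Request:
play_rows(series=[[0,0,0.005,0,0,0],[0,0,0.01,0,0,0],[0,0,0.01,0,0,0],[0,0,0.01,0,0,0],[0,0,0.01,0,0,0],[0,0,0.02,0,0,0],[0,0,0.03,0,0,0],[0,0,0.03,0,0,0],[-0.01,-0.02,0.02,0,0,0],[-0.02,-0.04,0,0,0,0],[-0.02,-0.04,0,0,0,0],[-0.02,-0.04,0,0,0,0],[-0.02,-0.04,0,0,0,0],[-0.02,-0.04,0,0,0,0],[-0.02,-0.04,0,0,0,0],[0,0,0,0,0,0],[0,0,0,0,0,0]])

```text
time: 18.8
tcp_pos: [0.4523, -0.0246, 0.3466]
tcp_rot: [0.632, 0.775, 0.009, 0.009]
wrist_force: [0.1, -0.7, 0.3]
width: 0.0301
```

```bash
python3 - <<'E'
from h import *
st();s=snap("side","10");t=snap("top","10")
a=cv2.resize(s["frame"][185:315,180:310],None,fx=4.5,fy=4.5,interpolation=cv2.INTER_CUBIC)
b=cv2.resize(t["frame"][190:290,150:280],None,fx=5,fy=5,interpolation=cv2.INTER_CUBIC)
cv2.imwrite("pics/s10.png",a);cv2.imwrite("pics/t10.png",b)
E
```

```text
t 18.8 tcp [ 0.4523 -0.0246  0.3466] jawyaw 11.58 z [ 0.0251  0.0027 -0.9997] F [ 0.12 -0.72  0.28] M [0.02 0.05 0.  ] w 0.0301 q [-0.31  0.14  1.69  0.01  1.28 -0.51]
```

View pics/s10.png

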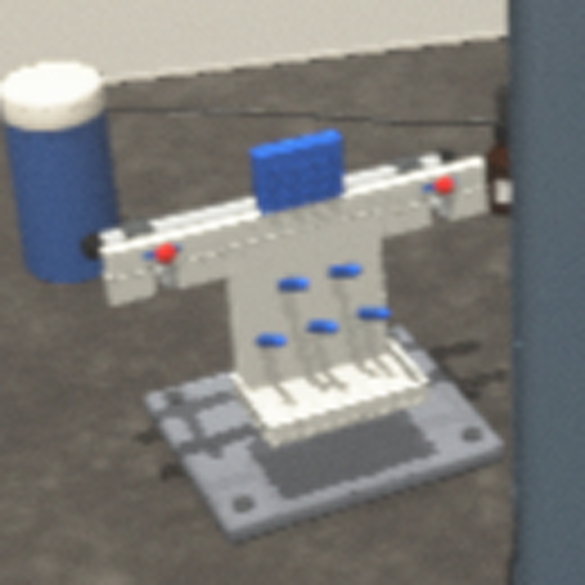

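View pics/top10.png

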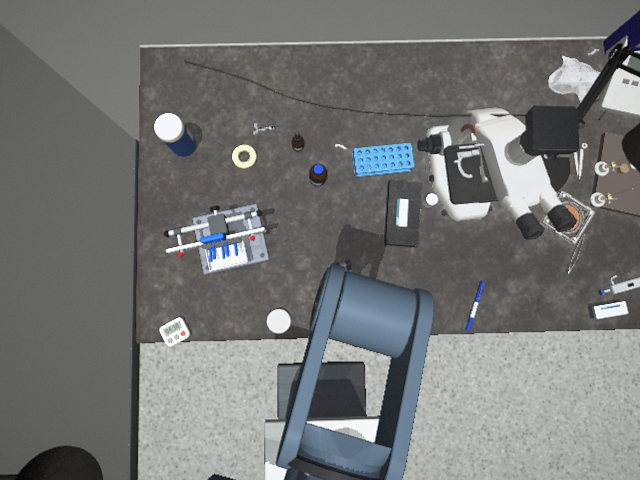

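View pics/t10.png

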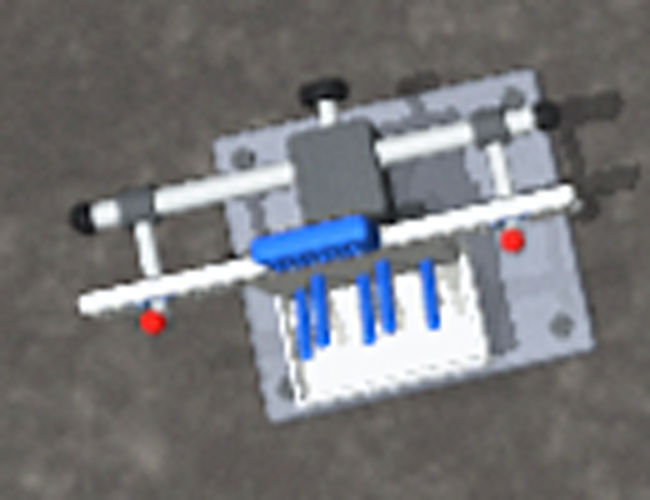

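```bash
python3 - <<'E'
from h import *
t=dict(np.load("pics/top10.npz"));s=dict(np.load("pics/side10.npz"))
for a,b in [((82,308),(103,252)),((577,203),(487,163))]:
    print(tri(t,(150+a[0]/5-.4,190+a[1]/5-.4),s,(180+b[0]/4.5-.4,185+b[1]/4.5-.4)))
print(finish_job())
E
```

```text
(array([0.56404882, 0.35041402, 0.16840745]), np.float64(0.00132113589546608))
(array([0.60455518, 0.1339791 , 0.16850717]), np.float64(0.0004992857094589257))
the job is handed in; nothing more can be done
None
```

The rack is hanging on both hooks, with each hook home in its slot. I released it, moved the arm clear and handed the job in after about 19 s of the 72 s allowed.

- **Finding the hooks:** The two cameras put the hook arms about 5 mm above their mean height, and the rod about 11.5° off the robot's axes. I lined the rack up to that.
- **Touching down:** I lowered it at about 10 mm/s or less. It passed the height where the wings would have stood on the arms without any contact. It first touched at an underside height of about 58 mm, which is the predicted home height and well below the not-home limit of 60.5 mm.
- **Feeling for home before release:** Nudging the rack sideways met resistance in both directions after about 1 mm (roughly 3 to 4.5 N). A light press of about 10 N did not move it further.
- **After release:** The pictures show both hooks in their slots. The two wing tops measure level, 168.4 mm on the left and 168.5 mm on the right. That is about 2.5 mm lower than touch-down implied (171 mm), close to the cameras' 2 mm accuracy.
- **Small disagreements:** The sideways and front-to-back estimates from the wrist and top cameras differed by 1 to 2 mm, so I settled the final position by feel. The tool also tilted about 4.6° during the fast carry, and I straightened it before lowering.
- **Other things on the bench:** They look unmoved in the last top picture.

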